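# Brush out the leaning glass jar

### The job

Brush out the leaning glass jar with the bottle brush that stands in the chrome vase: push the brush gently right down to the bottom of the jar and, with the bristles kept pressed against the glass by a few newtons, make two long strokes from the bottom up to the mouth along the low side of its wall, then two more, again each from the bottom to the mouth, along the high side. Then stand the brush back in the vase, bristles down, and let go. Never press hard on the glass, and leave the jar in its stand, the vase, the lid, the piggy bank and the coaster standing where they are.

Things in the scene. Friction and masses are not known exactly. Their poses are not given: they have to be found in the camera images.
- jar: Clear glass jar, lid off, fixed in its wooden stand, leaning 32 deg from vertical, mouth up to the robot's right. Outside 108 mm diameter, 124 mm long; bore straight to the rim, 98 mm wide, 118 mm deep; wall 5, base 6 mm. Origin: centre of the inside bottom; z along the bore out of the mouth; x across it to the high side of the wall (-x = low side); y level. Hard glass.
- jar_mouth (a point): Centre of the jar's mouth, in the plane of the rim.
- stand: Pale wooden stand carrying the jar: level base board 170 x 124 x 12 mm on the trivet, leaning boards, an upright behind. Origin under the board near its middle; z up; +x away from the side the mouth looks to. Jar's inside bottom centre is at x -0.016, z 0.059; rim's top edge about 190 mm up. With the jar about 2.3 kg, standing free: a hard sideways push slides it.
- vase: Slim upright chrome vase, loose, about 0.7 kg: 112 mm tall, 68 mm outside diameter at the waist (25 to 75 mm up), flaring to 86 mm at the rim; wall 4 mm, so the inside is 60 mm wide at the waist, 78 mm at the mouth; inside floor 6 mm above the underside. Origin: centre of the underside, z up. The brush stands in it.
- brush: Bottle brush, 203 mm long, 0.12 kg, bristles down in the vase, handle leaning about 17 deg to a side or away from the robot. Origin: on the handle's axis, where the bristle end of a straight stem would be; z along that axis to the handle end. Bristle head 44 mm diameter, z 0 to 0.050; steel stem 6 to 10 mm to z 0.125; round wooden handle 22 mm diameter, z 0.127 to 0.203.
- brush_grip (a point): Point on the handle's axis at z = 0.165 of the brush, the middle of the handle. The wire stem has got bent to one side where it meets the handle (z = 0.125): the bristle end stands about 9 mm off the axis given here. The stem springs sideways about 4 N per mm at the bristles; lengthwise the bristle head gives about 3 N per mm, at most 8 mm.
- trivet: Black silicone trivet, round, 200 mm diameter, 6 mm thick, fixed; the jar's stand stands on it. Origin: centre of the underside.
- jar_lid: Bystander: steel screw lid of the jar, lying upside down, 116 mm diameter, 18 mm high. Origin: centre of the underside.
- piggy: Bystander: white ceramic piggy bank, about 135 mm long, 90 mm wide, 112 mm tall. Origin: between its feet, at their soles.
- coaster: Bystander: dark wooden drink coaster, 96 mm diameter, 9 mm thick. Origin: centre of the underside.
Things that resemble listed ones, but are neither listed nor needed, are in the scene too. Several things have the shape of the stand; the one meant has the colours described above.

How it is judged:
On the way, in this order (a step that is already met when the one before it is completed fails the run):
1. low side, stroke 1: the bristle end is down at the bottom of the jar (within 10 mm), the bristles pressed against the low side of the wall (over 2 N) (z of brush in the frame of jar below 0.01 m and x of brush in the frame of jar below -0.015 m and contact force between brush and jar above 2 N), for 0.05 s.
2. low side, stroke 1: the bristle end passes 24 to 50 mm above the bottom on the way up, the bristles pressed against the low side of the wall (over 2 N) (z of brush in the frame of jar between 0.024 and 0.05 m and x of brush in the frame of jar below -0.015 m and contact force between brush and jar above 2 N).
3. low side, stroke 1: the bristle end is more than 58 mm above the bottom, the bristles pressed against the low side of the wall (over 2 N) (z of brush in the frame of jar above 0.058 m and x of brush in the frame of jar below -0.015 m and contact force between brush and jar above 2 N), for 0.05 s.
4. low side, stroke 2: the bristle end is down at the bottom of the jar (within 10 mm), the bristles pressed against the low side of the wall (over 2 N) (all of step 1), for 0.05 s.
5. low side, stroke 2: the bristle end is more than 58 mm above the bottom, the bristles pressed against the low side of the wall (over 2 N) (all of step 3), for 0.05 s.
6. high side, stroke 1: the bristle end is down at the bottom of the jar (within 10 mm), the bristles pressed against the high side of the wall (over 2 N) (z of brush in the frame of jar below 0.01 m and x of brush in the frame of jar above 0.015 m and contact force between brush and jar above 2 N), for 0.05 s.
7. high side, stroke 1: the bristle end passes 24 to 50 mm above the bottom on the way up, the bristles pressed against the high side of the wall (over 2 N) (z of brush in the frame of jar between 0.024 and 0.05 m and x of brush in the frame of jar above 0.015 m and contact force between brush and jar above 2 N).
8. high side, stroke 1: the bristle end is more than 58 mm above the bottom, the bristles pressed against the high side of the wall (over 2 N) (z of brush in the frame of jar above 0.058 m and x of brush in the frame of jar above 0.015 m and contact force between brush and jar above 2 N), for 0.05 s.
9. high side, stroke 2: the bristle end is down at the bottom of the jar (within 10 mm), the bristles pressed against the high side of the wall (over 2 N) (all of step 6), for 0.05 s.
10. high side, stroke 2: the bristle end is more than 58 mm above the bottom, the bristles pressed against the high side of the wall (over 2 N) (all of step 8), for 0.05 s.
At the end, for the whole second after the job is handed in: The brush stands in the vase, released and at rest (bristle end under 35 mm above its underside, within 25 mm of its axis, leaning under 0.5 rad); vase upright (0.1 rad), within 50 mm of its first place; stand level (0.1 rad), within 30 mm; lid, piggy bank, coaster within 30 mm (z of brush in the frame of vase below 0.035 m and horizontal distance between brush and vase below 0.025 m and angle between brush's own z axis and vertical below 0.5 rad and linear speed of brush below 0.03 m/s and angle between each of vase, stand's own z axis and vertical below 0.1 rad and distance of vase from where it was at the start of the episode below 0.05 m and distance of each of stand, jar_lid, piggy, coaster from where it was at the start of the episode below 0.03 m); the robot touches nothing.
It fails at once if the brush is forced against the jar with more than 15 N (contact force between brush and jar above 15 N).
It fails at once if the jar's stand is shoved more than 30 mm or lifted or tipped (distance of stand from where it was at the start of the episode above 0.03 m or angle between stand's own z axis and vertical above 0.15 rad).
It fails at once if the vase is tipped over or pushed more than 50 mm (angle between vase's own z axis and vertical above 0.6 rad or distance of vase from where it was at the start of the episode above 0.05 m).
It fails at once if the jar lid, the piggy bank or the coaster is moved more than 30 mm (distance of any of jar_lid, piggy, coaster from where it was at the start of the episode above 0.03 m).
It also fails if it takes over 72 s, if anything falls off the work surface, if the arm or the gripper's body presses on something with over 40 N, if the wrist force passes 120 N, or if a joint passes its speed limit or range.

### The arm

A 7-joint arm with a two-finger parallel gripper is mounted at the origin on the work surface. World frame = base frame: x ahead of the robot, y to its left, z up, the work surface at z = 0. Lengths are in m, angles in rad, forces in N, time in s.
With the tool pointing down it reaches from about 0.425 to 1.025 m from the base axis. Payload 9.4 kg.
Tool frame: the origin (TCP) lies at the very end of the fingers, on their centre line; the grasp point (between the pads) lies 19 mm behind it; z points along the fingers, y is the line along which they close (so a half turn about z gives the same grasp; the last joint's range is limited). The gripper opens to 85 mm and grips with 20 to 120 N. Pads are 22 mm wide; open, the fingers measure 114 mm over their backs; the gripper's body (76 mm by 85 mm) begins 54 mm behind the grasp point. The pads swing forward as they close: fully open they stand 13 mm farther back than shut.
Start: joints at [1.038, 0.599, -0.003, 1.599, 0.002, 0.943, -0.08], TCP at [0.319, -0.651, 0.231] pointing down, gripper open.
Joint ranges: [-2.57, 2.57], [-0.35, 1.97], [-1.29, 1.29], [0.11, 2.56], [-1.05, 4.19], [0.11, 1.86], [-2.63, 2.63]. Speed limits (rad/s): [2.22, 2.22, 3.01, 3.01, 3.14, 3.14, 3.14].

### API

Orientations are given as a rotation vector (axis times angle).
In Python, from bench import * gives the robot as it stands.
- The arm moves only by the tool drive_tool, never from a script. Its argument "moves" is text: rows parted by semicolons, each of 7 numbers parted by spaces: the turn, a rotation vector about the tool's x, y, z as a fraction of full scale, then the shift along the tool's x, y, z as a fraction of full scale, then the closure, from 0 (fully open) to 1 (shut). A call has 1 to 12 rows; each row shifts and turns the commanded pose from where the row before left it, along the tool's axes as they then stand; what a row does not reach is not made up. Full scale, the value 1, is 30 mm for a shift and 5 degrees for a turn. A row lasts 1/8 s, in which the tool goes at most 62.5 mm and 10.7 degrees, less where a joint would pass 70% of its speed; a pose out of reach is approached as far as the arm can. A call with a number of a shift or a turn outside -1 to 1 is refused whole. A call with a gripper value outside its range is refused whole. The fingers move at their own pace and stop on an object; "newtons" is the grip in N (left out, the last holds). Time passes only in rows, so rows that do not move let the fingers close. It gives the time, the measured TCP pose, the force, the opening and the grip force at its end, in the units of the state.
- state(): the state, without advancing time (a new reading comes with each control period).
- snapshot(name): name is "scene" or "top" or "wrist"; returns the picture (400x640x3 uint8, red, green, blue); there is no depth.
- camera_params(name): a dict with "K" (3x3 intrinsics, pixels), "world_to_cam" (4x4, takes a point from world to camera coordinates). Camera axes: x right, y up, looking along -z (the intrinsics and any distortion apply to the point x, -y, -z); pixel columns grow to the right and rows downward; lengths in m; the calibration is good to about 2 mm. A picture is of the moment at which its call begins: read the wrist's pose just before it. camera_params takes no time and is no camera call; for the wrist camera it gives the pose at the moment of the call.
- finish_job(): hands the job in; it is judged then, once.
The state is a dict: "time_s": time; "joint_pos": joint angles; "joint_velocities": joint speeds; "joint_torque": joint torques, N m; "ee_pos": TCP position; "eef_rot": TCP orientation; "contact_force": force on the tool from outside, world axes, zero at the start; "ft_torque": the same for the moment, N m; "gripper_width": finger opening in m; "grasp_force": force on a finger pad.
Only numpy, scipy, OpenCV 4.12 (cv2) and the standard library are available. Lean on these libraries where they do the work, as an engineer would, in place of code of your own. Each camera call takes 0.05 s, during which the arm holds its last target. There are 200 camera calls.

## Working session

There is one attempt and no reset: what is moved stays moved. The work goes in short steps, Python scripts to look and compute and a tool call to move; the robot and the scene stay as the last step left them, time stands still between calls to the robot, and variables do not carry over. Pictures are saved under pics/ and viewed, at most 10 in all, crops included, and the job is handed in when it is done.

Besides the shell and the picture viewer there is one more tool, called after ">>>" by a JSON object that holds its "op" and its "data". drive_tool: Moves the arm, as the interface text tells. Shift numbers are shares of 30 mm and turn numbers shares of 5 degrees, none past 1 either way. Its arguments: {"type":"object","properties":{"moves":{"type":"string"},"newtons":{"type":"number"}},"required":["moves"]}

```bash
mkdir -p pics; cat > h.py <<'E'
from bench import *
import numpy as np, cv2
from scipy.spatial.transform import Rotation as R
def P(n,p):
    c=camera_params(n); q=np.array(c["world_to_cam"])@np.append(p,1); v=np.array([q[0],-q[1],-q[2]])
    w=np.array(c["K"])@v; return w[:2]/w[2]
def ray(n,uv):
    c=camera_params(n); T=np.linalg.inv(np.array(c["world_to_cam"])); d=np.linalg.inv(np.array(c["K"]))@[uv[0],uv[1],1]
    d=T[:3,:3]@[d[0],-d[1],-d[2]]; return T[:3,3],d/np.linalg.norm(d)
def onz(n,uv,z):
    o,d=ray(n,uv); return o+d*(z-o[2])/d[2]
def tri(a,b):
    (o,d),(p,e)=ray(*a),ray(*b); A=np.stack([d,-e],1); s=np.linalg.lstsq(A,p-o,rcond=None)[0]
    x,y=o+d*s[0],p+e*s[1]; return (x+y)/2,np.linalg.norm(x-y)
E
python3 - <<'E'
from h import *
for n in("scene","top"):
    im=snapshot(n); cv2.imwrite(f"pics/{n}0.png",im[...,::-1])
    c=camera_params(n); T=np.linalg.inv(np.array(c["world_to_cam"])); print(n,c.keys(),np.round(c["K"],1).tolist(),T[:3,3].round(3),(-T[:3,2]).round(3))
print(state())
E
```

```text
scene dict_keys(['K', 'world_to_cam']) [[376.0, 0.0, 324.8], [0.0, 376.0, 197.1], [0.0, 0.0, 1.0]] [1.378 0.415 0.817] [-0.721 -0.421 -0.55 ]
top dict_keys(['K', 'world_to_cam']) [[460.3, 0.0, 312.9], [0.0, 460.3, 207.6], [0.0, 0.0, 1.0]] [ 0.362 -0.103  1.539] [ 0.083 -0.003 -0.997]
{'time_s': 0.1, 'joint_pos': array([ 1.03831669,  0.60006503, -0.00254982,  1.6000459 ,  0.00178583,
        0.94292207, -0.07976295]), 'joint_velocities': array([-1.47703372e-03, -3.49407820e-03,  4.58949182e-05, -2.24804741e-03,
        8.41598976e-05, -7.59208867e-05,  8.45308366e-04]), 'joint_torque': array([ 5.82532404e-03, -7.77991462e+01,  1.57029927e+00, -2.58624709e+01,
        1.26712216e-02,  5.51202815e-03, -2.76891726e-06]), 'ee_pos': array([ 0.31892486, -0.65060918,  0.23049026]), 'eef_rot': array([-3.05900085e+00, -7.09588314e-01,  6.89615808e-04]), 'contact_force': array([ 0.35586085,  0.53313726, -0.29701576]), 'ft_torque': array([ 0.0647385 , -0.02043854, -0.03039731]), 'grasp_force': 0.0, 'gripper_width': 0.08521698958199747}
```

View pics/scene0.png

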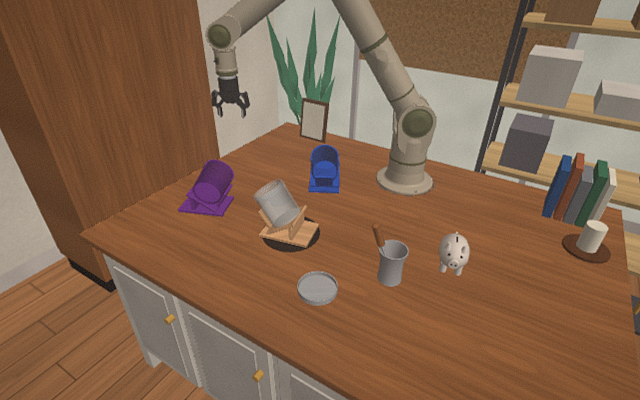

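View pics/top0.png

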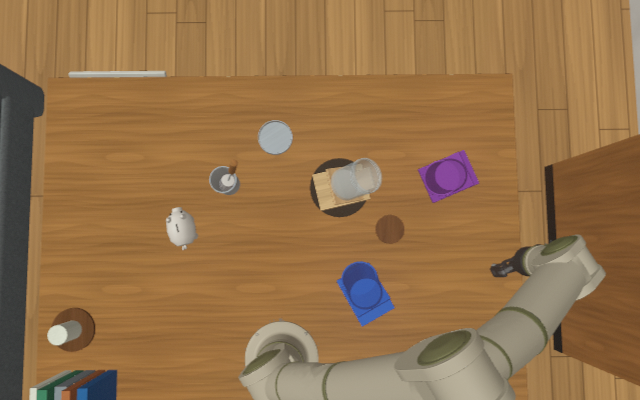

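Scene and top views: stands of the same shape are purple (top 448,176), blue (365,287) and pale wood on the black trivet with a clear jar (top 345,185; scene 285,215). Only the pale one fits the description. The vase is at top (224,180) and scene (392,265), with the brush handle leaning out of it. I'll confirm with enlarged crops.

```bash
python3 - <<'E'
from h import *
a=cv2.imread("pics/top0.png")[110:220,205:395]; cv2.imwrite("pics/c1.png",cv2.resize(a,None,fx=4.2,fy=4.2,interpolation=cv2.INTER_CUBIC))
a=cv2.imread("pics/scene0.png")[165:295,250:420]; cv2.imwrite("pics/c2.png",cv2.resize(a,None,fx=4.6,fy=4.6,interpolation=cv2.INTER_CUBIC))
E
```

```text
(no output)
```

View pics/c1.png

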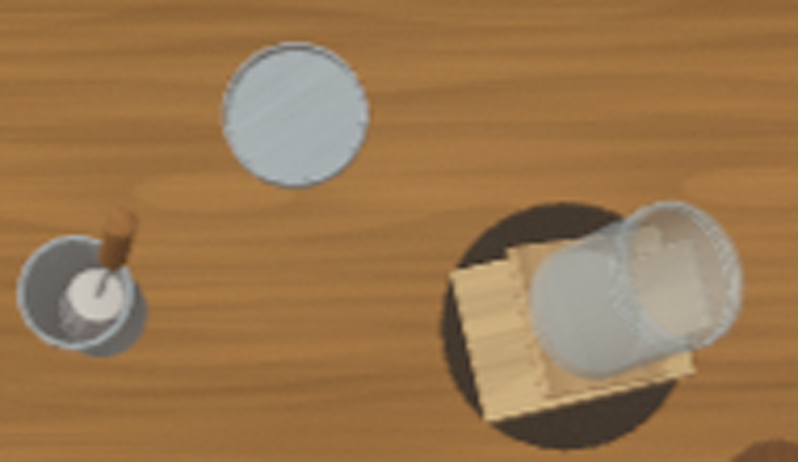

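View pics/c2.png

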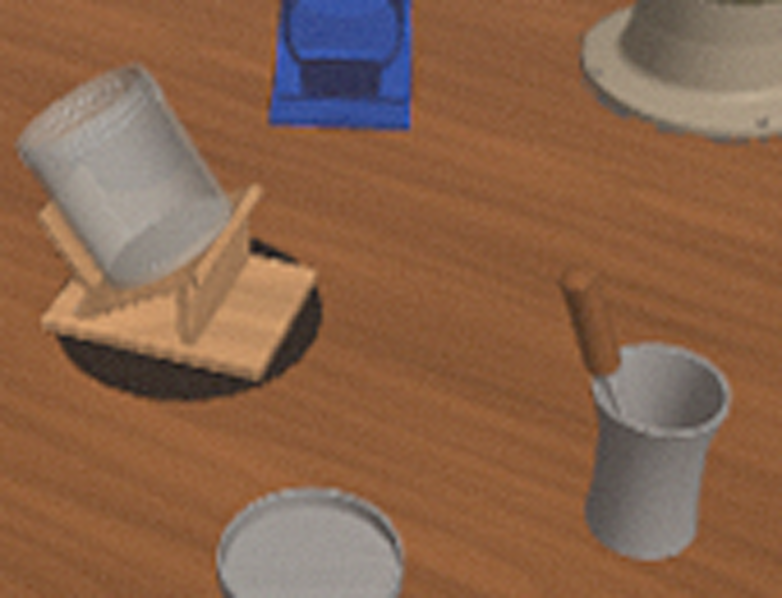

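The pale stand with the clear jar at top (345,185) is confirmed. The brush handle end is at crop1 (122,217) and crop2 (575,276); the board corners and vase rim are clear. Next: rough positions.

```bash
python3 - <<'E'
from h import *
t=lambda x,y:(205+(x+.5)/4.2-.5,110+(y+.5)/4.2-.5); s=lambda x,y:(250+(x+.5)/4.6-.5,165+(y+.5)/4.6-.5)
print("vase rim",onz("top",t(76,293),.112), onz("scene",s(661,390),.112))
a=tri(("top",t(122,215)),("scene",s(574,274))); b=tri(("top",t(113,264)),("scene",s(602,370)));print("handle end,low",a,b)
d=a[0]-b[0];print(np.linalg.norm(d),d/np.linalg.norm(d))
for c in((450,272),(487,420),(695,372)): print("board",onz("top",t(*c),.018))
for c in((43,325),(262,382),(318,270)): print("board sc",onz("scene",s(*c),.006 if c[0]!=318 else .018))
print("bristle top",onz("top",t(96,294),.056))
T=np.array(camera_params("wrist")["world_to_cam"]);st=state();Ti=np.linalg.inv(T);r=R.from_rotvec(st["eef_rot"])
print("wristcam in tool",r.inv().apply(Ti[:3,3]-st["ee_pos"]),r.inv().apply(-Ti[:3,2]),r.inv().apply(Ti[:3,1]),camera_params("wrist")["K"])
E
```

```text
vase rim [0.57244736 0.1739608  0.112     ] [0.57829502 0.17707364 0.112     ]
handle end,low (array([0.61361524, 0.12485906, 0.2030686 ]), np.float64(0.0006990062180756027)) (array([0.59258794, 0.14372423, 0.12305386]), np.float64(0.0019550338542846527))
0.08485517537418673 [ 0.2478022  -0.22232193  0.94295654]
board [ 0.60058618 -0.10454865  0.018     ]
board [ 0.48242856 -0.13272714  0.018     ]
board [ 0.51908175 -0.29763673  0.018     ]
board sc [ 0.63589889 -0.27211145  0.006     ]
board sc [ 0.6024395  -0.10165211  0.006     ]
board sc [ 0.48386913 -0.12878912  0.018     ]
bristle top [0.57978859 0.1693758  0.056     ]
wristcam in tool [ 0.08114607  0.00048998 -0.14352149] [-0.31595755  0.00102009  0.94877278] [9.48773298e-01 9.29915934e-05 3.15957624e-01] [[309.08815072   0.         316.18758098]
 [  0.         309.08815072 203.32012818]
 [  0.           0.           1.        ]]
```

```bash
cat >> h.py <<'E'
def fr(z,x):
    z=np.array(z)/np.linalg.norm(z); x=np.array(x)-np.dot(x,z)*z; x/=np.linalg.norm(x); return np.stack([x,np.cross(z,x),z],1)
def plan(p,M=None):
    s=state(); r=R.from_rotvec(s["eef_rot"]); M=r.as_matrix() if M is None else M
    print("turn units",((r.inv()*R.from_matrix(M)).as_rotvec(degrees=True)/5).round(3),"shift units after turn",(M.T@(np.array(p)-s["ee_pos"])/.03).round(3))
X=np.array([-.215,.977,0]); X/=np.linalg.norm(X); S0=np.array([.560,-.201,.006]); c32,s32=np.cos(np.radians(32)),np.sin(np.radians(32))
JZ=-s32*X+c32*np.array([0,0,1]); JX=c32*X+s32*np.array([0,0,1]); JY=np.cross(JZ,JX); TX=np.array([.977,.215,0])
E
python3 - <<'E'
from h import *
d=np.array([.248,-.222,.943]);d/=np.linalg.norm(d);e=np.array([.6136,.1249,.2031])
M=fr(-d,TX);print(M)
plan(e-.057*d+.12*d,M); plan([.319,-.651,.35])
E
```

```text
[[ 0.94647267  0.20661015 -0.24799541]
 [ 0.26311911 -0.93887494  0.22199589]
 [-0.18697007 -0.27536538 -0.94298255]]
turn units [ 3.42  -1.832  2.404] shift units after turn [ 16.269 -21.989   2.064]
turn units [ 0. -0. -0.] shift units after turn [-0.004  0.007 -3.984]
```

>>> {"op": "drive_tool", "data": {"moves": "0 0 0 0 0 -1 0;0 0 0 0 0 -1 0;0 0 0 0 0 -1 0;0 0 0 0 0 -1 0;0.855 -0.458 0.601 0 0 0 0;0.855 -0.458 0.601 0 0 0 0;0.855 -0.458 0.601 0 0 0 0;0.855 -0.458 0.601 0 0 0 0;0 0 0 0.81 -1 0 0;0 0 0 0.81 -1 0 0;0 0 0 0.81 -1 0 0;0 0 0 0.81 -1 0 0"}}

```text
time_s: 1.6
ee_pos: [0.3867, -0.5114, 0.3657]
eef_rot: [-2.848, -0.349, 0.323]
contact_force: [1.0, 0.7, -0.5]
gripper_width: 0.0854
grasp_force: 0.0
```

>>> {"op": "drive_tool", "data": {"moves": "0 0 0 0.81 -1 0 0;0 0 0 0.81 -1 0 0;0 0 0 0.81 -1 0 0;0 0 0 0.81 -1 0 0;0 0 0 0.81 -1 0 0;0 0 0 0.81 -1 0 0;0 0 0 0.81 -1 0 0;0 0 0 0.81 -1 0 0;0 0 0 0.81 -1 0 0;0 0 0 0.81 -1 0 0;0 0 0 0.81 -1 0 0;0 0 0 0.81 -1 0 0"}}

```text
time_s: 3.1
ee_pos: [0.5882, -0.0968, 0.41]
eef_rot: [-2.848, -0.349, 0.324]
contact_force: [-0.0, 0.3, -0.1]
gripper_width: 0.0855
grasp_force: 0.0
```

>>> {"op": "drive_tool", "data": {"moves": "0 0 0 0.81 -1 0 0;0 0 0 0.81 -1 0 0;0 0 0 0.81 -1 0 0;0 0 0 0.81 -1 0 0;0 0 0 0.81 -0.9 0 0;0 0 0 0 0 1 0;0 0 0 0 0 1 0;0 0 0 0 0 1 0;0 0 0 0 0 1 0;0 0 0 0 0 0.8 0;0 0 0 0 0 0.5 0;0 0 0 0 0 0 0"}}

```text
time_s: 4.6
ee_pos: [0.6328, 0.1072, 0.2771]
eef_rot: [-2.848, -0.349, 0.325]
contact_force: [0.0, -0.4, 0.5]
gripper_width: 0.0852
grasp_force: 0.0
```

```bash
python3 - <<'E'
from h import *
d=np.array([.248,-.222,.943]);d/=np.linalg.norm(d);e=np.array([.6136,.1249,.2031])
plan(e-.057*d+.12*d,fr(-d,TX)); print(state()["joint_pos"].round(2),state()["time_s"])
im=snapshot("wrist");cv2.imwrite("pics/w1.png",im[...,::-1])
for p in(e,e-.076*d,e-.203*d,[.575,.175,.112]):print(P("wrist",p).round(1))
E
```

```text
turn units [ 0.012  0.016 -0.004] shift units after turn [ 0.011 -0.006  0.514]
[-0.05  0.57 -0.13  1.59 -0.21  1.21 -1.4 ] 4.6
[315.2 211.9]
[315.2 185.9]
[315.3 162. ]
[288.1 184.2]
```

View pics/w1.png

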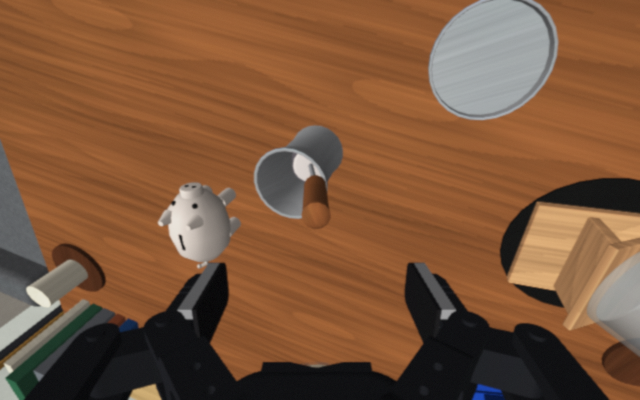

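The wrist view shows the handle end at (316,214), the bristles at about (305,165), the vase rim at about (291,182), and the fingers straddling the handle's line. I'll enlarge it to see the bend and the axis.

```bash
python3 - <<'E'
import cv2
a=cv2.imread("pics/w1.png")[120:240,245:350]; cv2.imwrite("pics/w1c.png",cv2.resize(a,None,fx=5,fy=5,interpolation=cv2.INTER_CUBIC))
E
```

```text
(no output)
```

View pics/w1c.png

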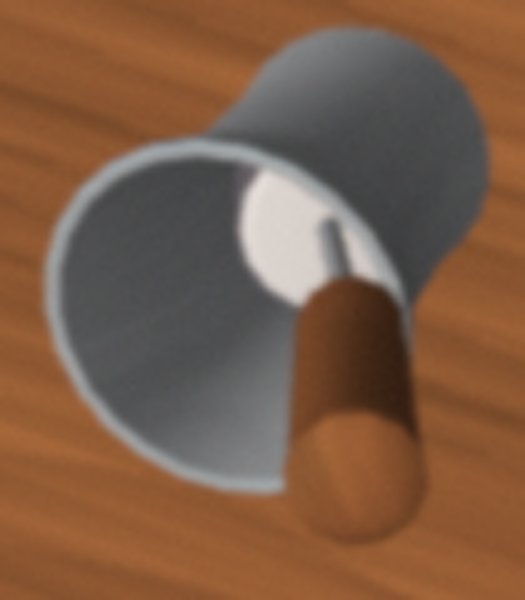

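The end face is at (315.9,215.2) and the handle's lower end at (315.5,186), so the axis fits within 1 to 2 mm. The stem bends toward tool +x and -y by about 6 mm each. Now the grasp.

>>> {"op": "drive_tool", "data": {"moves": "0 0 0 -0.03 0.01 0.7 0;0 0 0 0 0 0.8 0;0 0 0 0 0 0.8 0;0 0 0 0 0 0.8 0;0 0 0 0 0 0.8 0;0 0 0 0 0 0.6 0;0 0 0 0 0 0 0;0 0 0 0 0 0 0.9;0 0 0 0 0 0 1;0 0 0 0 0 0 1;0 0 0 0 0 0 1;0 0 0 0 0 0 1", "newtons": 80}}

```text
time_s: 6.15
ee_pos: [0.5992, 0.1369, 0.1509]
eef_rot: [-2.848, -0.349, 0.322]
contact_force: [-0.6, 0.5, 2.0]
gripper_width: 0.0201
grasp_force: 77.9
```

>>> {"op": "drive_tool", "data": {"moves": "0 0 0 -0.07 -0.11 -0.37 1;0 0 0 -0.2 -0.29 -0.68 1;0 0 0 -0.15 -0.22 -0.75 1;0 0 0 -0.15 -0.22 -0.75 1"}}

```text
time_s: 6.65
ee_pos: [0.5967, 0.1382, 0.2341]
eef_rot: [-2.849, -0.349, 0.323]
contact_force: [0.3, 0.1, -0.9]
gripper_width: 0.0204
grasp_force: 78.5
```

>>> {"op": "drive_tool", "data": {"moves": "0 0 0 -0.15 -0.22 -0.75 1;0 0 0 -0.15 -0.22 -0.75 1;0 0 0 -0.15 -0.22 -0.75 1;0 0 0 -0.15 -0.22 -0.75 1;0 0 0 -0.15 -0.22 -0.75 1;0 0 0 0 0 0 1"}}

```text
time_s: 7.4
ee_pos: [0.5969, 0.1387, 0.3542]
eef_rot: [-2.85, -0.35, 0.317]
contact_force: [-0.7, -0.7, -1.4]
gripper_width: 0.0201
grasp_force: 78.6
```

```bash
python3 - <<'E'
from h import *
s=state();print(s["ft_torque"],s["ee_pos"])
ims=[]
M=R.from_rotvec(s["eef_rot"]).as_matrix()
for n in("scene","top","wrist"):
    im=snapshot(n)[...,::-1].copy();cv2.imwrite(f"pics/{n}1.png",im)
    q=[P(n,s["ee_pos"]+M@[0,0,z]) for z in(.02,.096,.146)]; print(n,np.round(q,1).tolist())
    c=np.mean(q,0).astype(int) if n!="wrist" else np.array([316,190]); f=60
    x,y=max(c[0]-f,0),max(c[1]-f,0); a=im[y:y+2*f,x:x+2*f];print(x,y); ims.append(cv2.resize(a,(266,266),interpolation=cv2.INTER_CUBIC))
cv2.imwrite("pics/m1.png",np.hstack(ims))
E
```

```text
[-0.37024685 -0.33521385  0.00146851] [0.59693608 0.13874638 0.35420992]
scene [[389.4, 180.4], [394.9, 202.5], [398.3, 216.0]]
334 139
top [[218.1, 159.7], [217.3, 171.1], [216.7, 178.0]]
157 109
wrist [[314.4, 247.8], [314.9, 204.9], [315.0, 188.0]]
256 130
```

View pics/m1.png

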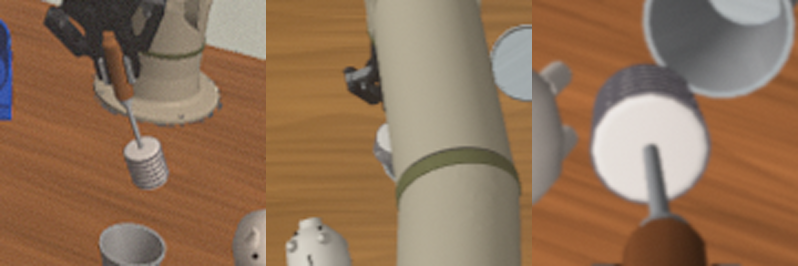

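Lifted cleanly. In the wrist panel the head's top disc is centred at about (309.2,195.8), and in the scene panel at about (400.6,206.5). I'll triangulate the head in the tool frame and refine the stand and jar from pixels.

```bash
python3 - <<'E'
from h import *
s=state();M=R.from_rotvec(s["eef_rot"]).as_matrix()
tool=lambda p:(M.T@(np.array(p)-s["ee_pos"])*1e3).round(1)
for w,c in(((309.2,195.8),(400.6,206.5)),((309.2,195.8),(400.9,207))):
    p,g=tri(("wrist",w),("scene",c));print(tool(p),g)
# white disc by mask, wrist
im=cv2.imread("pics/wrist1.png");hsv=cv2.cvtColor(im,cv2.COLOR_BGR2HSV);m=cv2.inRange(hsv,(0,0,185),(180,40,255));m[:, :275]=0;m[:,345:]=0;m[:160]=0;m[235:]=0
k=max(cv2.findContours(m,0,1)[0],key=cv2.contourArea);print(cv2.boundingRect(k),cv2.fitEllipse(cv2.convexHull(k)))
im=cv2.imread("pics/scene1.png");hsv=cv2.cvtColor(im,cv2.COLOR_BGR2HSV);m=cv2.inRange(hsv,(0,0,170),(180,60,255))[195:230,385:415];print((m//255).sum(1))
# board corners: pale wood mask in top0
im=cv2.imread("pics/top0.png");hsv=cv2.cvtColor(im,cv2.COLOR_BGR2HSV)
print(hsv[185,320],hsv[204,328],hsv[150,300])
# predicted jar rim in pre pictures
for n in("top","scene"):
    q=np.array([P(n,S0-.016*X+[0,0,.059]+.118*JZ+.054*(np.cos(a)*JX+np.sin(a)*JY)) for a in np.linspace(0,6.283,73)])
    print(n,"pred rim box",q.min(0).round(1),q.max(0).round(1))
    im=cv2.imread(f"pics/{n}0.png");cv2.polylines(im,[np.int32(q*16)],True,(0,0,255),1,cv2.LINE_AA,4)
    q=np.array([P(n,S0+a*X+b*np.array([X[1],-X[0],0])+[0,0,.012]) for a,b in((.085,.062),(.085,-.062),(-.085,-.062),(-.085,.062))]);cv2.polylines(im,[np.int32(q*16)],True,(255,0,0),1,cv2.LINE_AA,4)
    q=np.array([P(n,S0-.016*X+[0,0,.059]-.006*JZ+.054*(np.cos(a)*JX+np.sin(a)*JY)) for a in np.linspace(0,6.283,73)]);cv2.polylines(im,[np.int32(q*16)],True,(0,255,0),1,cv2.LINE_AA,4)
    a=im[145:225,300:390] if n=="top" else im[170:255,245:335];cv2.imwrite(f"pics/o_{n}.png",cv2.resize(a,(398,376),interpolation=cv2.INTER_CUBIC))
cv2.imwrite("pics/o.png",np.hstack([cv2.imread("pics/o_top.png"),cv2.imread("pics/o_scene.png")]))
E
```

```text
[  1.8  -9.2 109.4] 0.00805107291145822
[  1.   -9.3 112.1] 0.008214942561765873
(283, 173, 51, 48) ((308.1446228027344, 196.30398559570312), (47.49324417114258, 50.23954772949219), 88.03266143798828)
[ 0  0  0  0  0  0  6  8 10 11 12 15 14 13 12  9  1  2  2  2  1  1  1  1
  1  0  0  0  0  0  0  0  0  0  0]
[ 19  97 197] [ 19  95 203] [ 16 150 165]
top pred rim box [354.8 156.8] [383.2 191.6]
scene pred rim box [251.4 177.8] [279.8 196.8]
```

View pics/o.png

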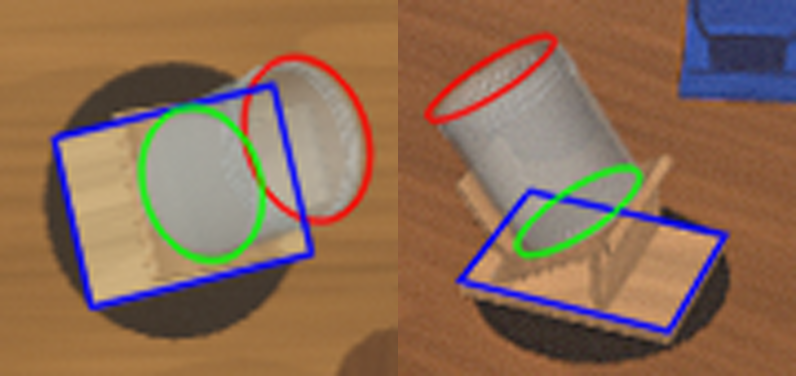

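```bash
cat >> h.py <<'E'
TIP=np.array([.0095,-.0105,.152]); u=np.array([.07,-.07,1.]);u/=np.linalg.norm(u)
Rc=R.align_vectors([[0,0,1]],[u])[0].as_matrix(); MT=np.stack([JX*0+np.cross(-JX,-JZ),-JX,-JZ],1)@Rc
JB=S0-.016*X+[0,0,.059]
def jar(p): # tcp for tip at jar coords
    p=np.array(p); return JB+p[0]*JX+p[1]*JY+p[2]*JZ-MT@TIP
def tipj():
    s=state(); t=s["ee_pos"]+R.from_rotvec(s["eef_rot"]).apply(TIP)-JB; return np.array([t@JX,t@JY,t@JZ])*1e3
E
python3 - <<'E'
from h import *
print(MT.round(3)); plan(jar([0,0,.165]),MT); print(jar([0,0,.165]), "up in tool",MT.T@[0,0,1])
J=np.stack([JX,JY,JZ],1);print("jar axes in tool\n",(MT.T@J).round(3))
E
```

```text
[[ 0.967  0.192 -0.169]
 [ 0.248 -0.862  0.442]
 [-0.06  -0.47  -0.881]]
turn units [ 2.4    1.451 -0.354] shift units after turn [-4.11  15.211 -7.19 ]
[ 0.60070158 -0.3806657   0.33445826] up in tool [-0.06036344 -0.46955582 -0.88083687]
jar axes in tool
 [[-0.002 -0.998 -0.07 ]
 [-0.998 -0.002  0.07 ]
 [-0.07   0.07  -0.995]]
```

>>> {"op": "drive_tool", "data": {"moves": "0 0 0 -0.05 -0.41 -0.77 1;0 0 0 -0.05 -0.41 -0.77 1;0.8 0.484 -0.118 0 0 0 1;0.8 0.484 -0.118 0 0 0 1;0.8 0.484 -0.118 0 0 0 1;0 0 0 -0.05 -0.41 -0.77 1;0 0 0 -0.05 -0.41 -0.77 1;0 0 0 -0.235 0.95 -0.32 1;0 0 0 -0.235 0.95 -0.32 1;0 0 0 -0.235 0.95 -0.32 1;0 0 0 -0.235 0.95 -0.32 1;0 0 0 -0.235 0.95 -0.32 1"}}

```text
time_s: 9.05
ee_pos: [0.601, -0.0029, 0.4314]
eef_rot: [-2.639, -0.313, 0.164]
contact_force: [1.5, -1.0, -1.4]
gripper_width: 0.0201
grasp_force: 78.6
```

>>> {"op": "drive_tool", "data": {"moves": "0 0 0 -0.235 0.95 -0.32 1;0 0 0 -0.235 0.95 -0.32 1;0 0 0 -0.235 0.95 -0.32 1;0 0 0 -0.235 0.95 -0.32 1;0 0 0 -0.235 0.95 -0.32 1;0 0 0 -0.235 0.95 -0.32 1;0 0 0 -0.235 0.95 -0.32 1;0 0 0 -0.235 0.95 -0.32 1;0 0 0 -0.235 0.95 -0.32 1;0 0 0 -0.235 0.95 -0.32 1;0 0 0 -0.235 0.95 -0.32 1;0 0 0 -0.235 0.95 -0.32 1"}}

```text
time_s: 10.55
ee_pos: [0.6046, -0.3705, 0.3782]
eef_rot: [-2.64, -0.314, 0.161]
contact_force: [0.1, -0.4, -1.2]
gripper_width: 0.0204
grasp_force: 78.6
```

>>> {"op": "drive_tool", "data": {"moves": "0 0 0 0 0 0 1;0 0 0 0 0 0 1"}}

```text
time_s: 10.8
ee_pos: [0.6049, -0.3684, 0.3785]
eef_rot: [-2.639, -0.314, 0.161]
contact_force: [-0.2, 0.9, -0.9]
gripper_width: 0.0205
grasp_force: 78.7
```

```bash
python3 - <<'E'
from h import *
plan(jar([0,0,.165]),MT);print(tipj(),state()["joint_pos"].round(2))
ims=[]
for n,(x,y) in(("scene",(220,110)),("wrist",(240,120))):
    im=snapshot(n)[...,::-1].copy();cv2.imwrite(f"pics/{n}2.png",im)
    if n=="scene": print([P(n,JB+z*JZ) for z in(.118,.165,.215)])
    if n=="wrist": 
        q=np.array([P(n,JB+.118*JZ+.049*(np.cos(a)*JX+np.sin(a)*JY)) for a in np.linspace(0,6.283,73)]);cv2.polylines(im,[np.int32(q*16)],True,(0,0,255),1,cv2.LINE_AA,4)
    a=im[y:y+150,x:x+100] if n=="scene" else im[60:260,200:460]
    ims.append(cv2.resize(a,None,fx=(3 if n=="scene" else 1.9),fy=(3 if n=="scene" else 2.25),interpolation=cv2.INTER_CUBIC))
cv2.imwrite("pics/m2.png",np.hstack(ims))
E
```

```text
turn units [-0.012 -0.017  0.012] shift units after turn [-0.148  1.014  1.136]
[ 32.87718509  -6.94410098 196.47996982] [ 0.61  0.68 -0.02  1.16 -0.27  1.7  -0.73]
[array([265.55917449, 187.07806675]), array([257.74820851, 175.14760207]), array([249.21585569, 162.11529155])]
```

View pics/m2.png

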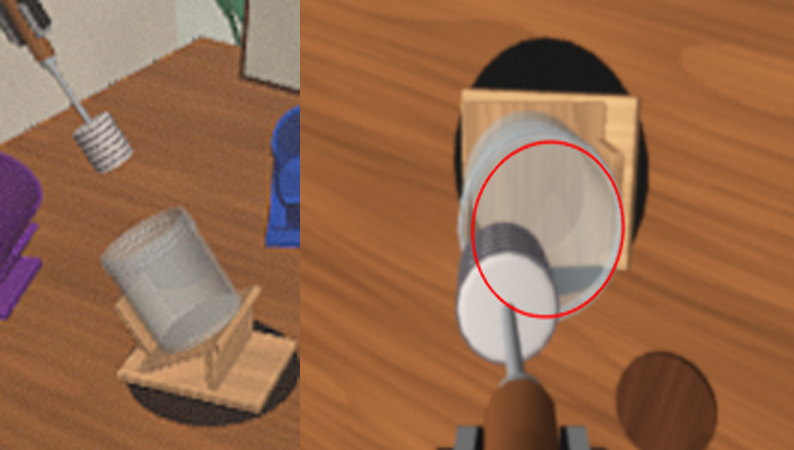

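The wrist view shows the jar rim about 2 px left of my prediction, so I shift the stand estimate 2.5 mm. The head is centred at (309.5,195.6) and ready to enter.

```bash
sed -i 's/S0=np.array(\[.560,-.201,.006\])/S0=np.array([.5595,-.1985,.006])/' h.py; python3 - <<'E'
from h import *
print(tipj()); plan(jar([0,0,.145])); plan(jar([0,0,.017]))
E
```

```text
[ 31.6351251   -7.25889296 197.90704131]
turn units [-0.  0.  0.] shift units after turn [-0.114  0.926  1.844]
turn units [-0.  0.  0.] shift units after turn [0.178 0.632 6.09 ]
```

>>> {"op": "drive_tool", "data": {"moves": "0 0 0 -0.04 0.47 0.7 1;0 0 0 -0.04 0.46 0.7 1;0 0 0 -0.03 0 0.45 1;0 0 0 0.04 -0.04 0.6 1;0 0 0 0.04 -0.04 0.6 1;0 0 0 0.04 -0.04 0.6 1;0 0 0 0.04 -0.04 0.6 1;0 0 0 0 0 0 1"}}

```text
time_s: 11.9
ee_pos: [0.5893, -0.3296, 0.2556]
eef_rot: [-2.638, -0.316, 0.162]
contact_force: [0.1, -0.8, -1.3]
gripper_width: 0.0201
grasp_force: 78.7
```

```bash
python3 - <<'E'
from h import *
print(tipj()); plan(jar([0,0,.017])); s=state();print(s["joint_pos"].round(2),s["contact_force"])
im=snapshot("wrist")[...,::-1];cv2.imwrite("pics/wrist3.png",im)
E
```

```text
[ 0.69017392  0.17316321 71.73641682]
turn units [-0.  0. -0.] shift units after turn [ 0.133 -0.11   1.816]
[ 0.59  0.71 -0.04  1.41 -0.27  1.43 -0.69] [ 0.1326658  -0.78538217 -1.33915313]
```

>>> {"op": "drive_tool", "data": {"moves": "0 0 0 0.045 -0.04 0.5 1;0 0 0 0.045 -0.04 0.5 1;0 0 0 0.045 -0.04 0.5 1;0 0 0 0.02 -0.01 0.2 1;0 0 0 0 0 0 1"}}

```text
time_s: 12.58
ee_pos: [0.5844, -0.304, 0.2117]
eef_rot: [-2.639, -0.314, 0.162]
contact_force: [0.7, -0.1, -1.0]
gripper_width: 0.02
grasp_force: 78.7
```

>>> {"op": "drive_tool", "data": {"moves": "0 0 0 0.01 -0.01 0.07 1;0 0 0 0 0 0.07 1;0 0 0 0 0 0 1"}}

```text
time_s: 12.95
ee_pos: [0.584, -0.3022, 0.2085]
eef_rot: [-2.64, -0.314, 0.161]
contact_force: [-0.1, -1.1, -1.2]
gripper_width: 0.0202
grasp_force: 78.7
```

Continue feeling for the bottom in 2 mm steps.

>>> {"op": "drive_tool", "data": {"moves": "0 0 0 0.005 -0.005 0.07 1;0 0 0 0.005 -0.005 0.07 1;0 0 0 0 0 0 1"}}

```text
time_s: 13.32
ee_pos: [0.5835, -0.2998, 0.2048]
eef_rot: [-2.639, -0.314, 0.161]
contact_force: [0.6, -0.4, -0.9]
gripper_width: 0.0204
grasp_force: 78.7
```

>>> {"op": "drive_tool", "data": {"moves": "0 0 0 0.005 -0.005 0.07 1;0 0 0 0 0 0 1"}}

```text
time_s: 13.58
ee_pos: [0.5833, -0.2987, 0.203]
eef_rot: [-2.639, -0.314, 0.161]
contact_force: [0.1, 0.9, -1.5]
gripper_width: 0.0203
grasp_force: 78.7
```

>>> {"op": "drive_tool", "data": {"moves": "0 0 0 0.005 -0.005 0.06 1;0 0 0 0 0 0 1"}}

```text
time_s: 13.82
ee_pos: [0.5831, -0.2978, 0.2015]
eef_rot: [-2.639, -0.314, 0.161]
contact_force: [0.7, -0.2, -0.7]
gripper_width: 0.0203
grasp_force: 78.7
```

```bash
python3 - <<'E'
from h import *
s=state();f=s["contact_force"]+[0,0,1.2];print(tipj(),f@JX,f@JY,f@JZ,f)
E
```

```text
[-0.64469146 -0.71563747  8.69181494] -0.057192381101892946 -0.6029292708131171 0.5972014133430985 [ 0.66727902 -0.2268608   0.47614818]
```

>>> {"op": "drive_tool", "data": {"moves": "0 0 0 0.005 -0.005 0.07 1;0 0 0 0 0 0 1"}}

```text
time_s: 14.08
ee_pos: [0.5828, -0.2966, 0.1997]
eef_rot: [-2.639, -0.314, 0.161]
contact_force: [-0.2, -0.9, -1.0]
gripper_width: 0.0205
grasp_force: 78.7
```

>>> {"op": "drive_tool", "data": {"moves": "0 0 0 0.005 -0.005 0.07 1;0 0 0 0 0 0 1"}}

```text
time_s: 14.32
ee_pos: [0.5826, -0.2955, 0.1979]
eef_rot: [-2.639, -0.314, 0.161]
contact_force: [-0.5, 0.6, -0.4]
gripper_width: 0.0202
grasp_force: 78.7
```

>>> {"op": "drive_tool", "data": {"moves": "0 0 0 0.005 -0.005 0.06 1;0 0 0 0 0 0 1"}}

```text
time_s: 14.58
ee_pos: [0.5824, -0.2946, 0.1964]
eef_rot: [-2.639, -0.314, 0.161]
contact_force: [-0.1, 0.3, -1.8]
gripper_width: 0.0203
grasp_force: 78.7
```

>>> {"op": "drive_tool", "data": {"moves": "0 0 0 0.005 -0.005 0.06 1;0 0 0 0 0 0 1"}}

```text
time_s: 14.82
ee_pos: [0.5823, -0.2936, 0.1949]
eef_rot: [-2.639, -0.314, 0.161]
contact_force: [0.7, 0.2, -1.1]
gripper_width: 0.0205
grasp_force: 78.7
```

>>> {"op": "drive_tool", "data": {"moves": "0 0 0 0.005 -0.005 0.06 1;0 0 0 0 0 0 1"}}

```text
time_s: 15.08
ee_pos: [0.5821, -0.2927, 0.1934]
eef_rot: [-2.639, -0.314, 0.161]
contact_force: [0.1, 0.1, -0.6]
gripper_width: 0.0203
grasp_force: 78.7
```

>>> {"op": "drive_tool", "data": {"moves": "0 0 0 0.005 -0.005 0.06 1;0 0 0 0 0 0 1"}}

```text
time_s: 15.32
ee_pos: [0.5819, -0.2917, 0.1919]
eef_rot: [-2.639, -0.314, 0.161]
contact_force: [0.0, 0.7, -0.0]
gripper_width: 0.0198
grasp_force: 78.7
```

>>> {"op": "drive_tool", "data": {"moves": "0 0 0 0.005 -0.005 0.06 1;0 0 0 0 0 0 1"}}

```text
time_s: 15.58
ee_pos: [0.5817, -0.2909, 0.1904]
eef_rot: [-2.64, -0.314, 0.161]
contact_force: [0.3, -1.0, -0.9]
gripper_width: 0.0205
grasp_force: 78.7
```

>>> {"op": "drive_tool", "data": {"moves": "0 0 0 0.005 -0.005 0.06 1;0 0 0 0 0 0 1"}}

```text
time_s: 15.82
ee_pos: [0.5816, -0.2904, 0.1892]
eef_rot: [-2.64, -0.314, 0.16]
contact_force: [-0.4, -2.1, 2.8]
gripper_width: 0.0204
grasp_force: 78.7
```

```bash
python3 - <<'E'
from h import *
s=state();f=s["contact_force"]+[0,0,1.2];print(tipj(),f@JX,f@JY,f@JZ,f,s["ft_torque"])
im=snapshot("wrist")[...,::-1];cv2.imwrite("pics/wrist4.png",im)
E
```

```text
[-0.8992872  -1.009706   -5.72056514] 0.4212220393975389 0.8171874274938168 4.452110406097053 [-0.36781433 -2.13088765  3.99881743] [-0.61737668 -0.04261884  0.06308021]
```

Bottom found at 4.5 N. I back off 5.5 mm and move to the low side (tool +y).

>>> {"op": "drive_tool", "data": {"moves": "0 0 0 -0.01 0.01 -0.18 1;0 0 0 0 0.35 0 1;0 0 0 0 0.3 0 1;0 0 0 0 0 0 1"}}

```text
time_s: 16.38
ee_pos: [0.5856, -0.3103, 0.1833]
eef_rot: [-2.639, -0.312, 0.162]
contact_force: [0.0, 0.9, -0.8]
gripper_width: 0.0199
grasp_force: 78.7
```

>>> {"op": "drive_tool", "data": {"moves": "0 0 0 0 0.04 0 1;0 0 0 0 0 0 1"}}

```text
time_s: 16.62
ee_pos: [0.5862, -0.3102, 0.1838]
eef_rot: [-2.639, -0.314, 0.161]
contact_force: [0.5, -0.2, -0.9]
gripper_width: 0.0201
grasp_force: 78.7
```

>>> {"op": "drive_tool", "data": {"moves": "0 0 0 0 0.04 0 1;0 0 0 0 0 0 1"}}

```text
time_s: 16.88
ee_pos: [0.5865, -0.3115, 0.1834]
eef_rot: [-2.64, -0.314, 0.161]
contact_force: [0.2, -1.0, -1.4]
gripper_width: 0.0204
grasp_force: 78.7
```

>>> {"op": "drive_tool", "data": {"moves": "0 0 0 0 0.04 0 1;0 0 0 0 0 0 1"}}

```text
time_s: 17.12
ee_pos: [0.5867, -0.3126, 0.1827]
eef_rot: [-2.64, -0.314, 0.161]
contact_force: [0.2, 0.2, -1.4]
gripper_width: 0.0199
grasp_force: 78.7
```

```bash
cat >>h.py <<'E'
def rep():
    s=state();f=s["contact_force"]+[0,0,1.2];print("tip xyz",tipj().round(1),"F jar",np.round([f@JX,f@JY,f@JZ],1),"|F|",np.linalg.norm(f).round(1),"t",s["time_s"],"torque",s["ft_torque"].round(2))
E
python3 -c "from h import *;rep()"
```

```text
tip xyz [-23.7  -1.    0.8] F jar [-0.  -0.2 -0.3] |F| 0.4 t 17.125 torque [-0.56 -0.24 -0.02]
```

>>> {"op": "drive_tool", "data": {"moves": "0 0 0 0 0.05 0 1;0 0 0 0 0 0 1"}}

```text
time_s: 17.38
ee_pos: [0.587, -0.3134, 0.1821]
eef_rot: [-2.639, -0.314, 0.161]
contact_force: [-0.4, 1.7, 0.5]
gripper_width: 0.0204
grasp_force: 78.8
```

>>> {"op": "drive_tool", "data": {"moves": "0 0 0 0 0.05 0 1;0 0 0 0 0 0 1"}}

```text
time_s: 17.62
ee_pos: [0.5873, -0.3144, 0.1815]
eef_rot: [-2.638, -0.314, 0.161]
contact_force: [-1.0, 3.4, 1.8]
gripper_width: 0.0207
grasp_force: 79.2
```

>>> {"op": "drive_tool", "data": {"moves": "0 0 0 0 0.05 0 1;0 0 0 0 0 0 1"}}

```text
time_s: 17.88
ee_pos: [0.5875, -0.3156, 0.1809]
eef_rot: [-2.638, -0.314, 0.161]
contact_force: [-1.6, 4.6, 4.4]
gripper_width: 0.0202
grasp_force: 79.8
```

```bash
python3 -c "from h import *;rep()"
```

```text
tip xyz [-26.9  -1.2   0.9] F jar [7.1 0.5 2.2] |F| 7.5 t 17.875 torque [ 1.57  0.43 -0.02]
```

>>> {"op": "drive_tool", "data": {"moves": "0 0 0 -0.017 0.017 -0.25 1;0 0 0 -0.017 0.017 -0.25 1;0 0 0 0 0 0 1"}}

```text
time_s: 18.25
ee_pos: [0.5892, -0.3234, 0.1936]
eef_rot: [-2.638, -0.314, 0.162]
contact_force: [-1.3, 5.1, 2.8]
gripper_width: 0.0204
grasp_force: 79.7
```

```bash
python3 -c "from h import *;rep()"
```

```text
tip xyz [-27.   -1.2  15.9] F jar [6.6 0.2 0.6] |F| 6.6 t 18.25 torque [ 1.54  0.46 -0.02]
```

>>> {"op": "drive_tool", "data": {"moves": "0 0 0 -0.017 0.017 -0.25 1;0 0 0 -0.017 0.017 -0.25 1;0 0 0 0 0 0 1"}}

```text
time_s: 18.62
ee_pos: [0.5909, -0.3312, 0.2063]
eef_rot: [-2.638, -0.314, 0.162]
contact_force: [-1.1, 5.5, 3.8]
gripper_width: 0.0207
grasp_force: 79.7
```

```bash
python3 -c "from h import *;rep()"
```

```text
tip xyz [-27.   -1.1  31. ] F jar [ 7.4 -0.1  1.3] |F| 7.5 t 18.625 torque [ 1.63  0.36 -0.05]
```

>>> {"op": "drive_tool", "data": {"moves": "0 0 0 -0.018 0.018 -0.26 1;0 0 0 -0.018 0.018 -0.26 1;0 0 0 -0.018 0.018 -0.26 1;0 0 0 -0.018 0.018 -0.26 1;0 0 0 0 0 0 1"}}

```text
time_s: 19.25
ee_pos: [0.5945, -0.3474, 0.233]
eef_rot: [-2.638, -0.314, 0.162]
contact_force: [-1.7, 5.8, 3.1]
gripper_width: 0.02
grasp_force: 79.7
```

```bash
python3 -c "from h import *;rep()"
```

```text
tip xyz [-27.   -1.2  62.4] F jar [7.4 0.5 0.4] |F| 7.4 t 19.25 torque [ 1.61  0.34 -0.03]
```

>>> {"op": "drive_tool", "data": {"moves": "0 0 0 0.018 -0.018 0.26 1;0 0 0 0.018 -0.018 0.26 1;0 0 0 0.018 -0.018 0.26 1;0 0 0 0.018 -0.018 0.26 1;0 0 0 0.018 -0.018 0.26 1;0 0 0 0.018 -0.018 0.26 1;0 0 0 0.018 -0.018 0.26 1;0 0 0 0.017 -0.017 0.24 1;0 0 0 0 0 0 1"}}

```text
time_s: 20.38
ee_pos: [0.5876, -0.315, 0.1802]
eef_rot: [-2.638, -0.315, 0.161]
contact_force: [-0.6, 4.3, 4.6]
gripper_width: 0.0206
grasp_force: 80.3
```

```bash
python3 -c "from h import *;rep()"
```

```text
tip xyz [-26.9  -1.5   0.1] F jar [ 6.7 -0.3  2.6] |F| 7.2 t 20.375 torque [ 1.59  0.25 -0.1 ]
```

>>> {"op": "drive_tool", "data": {"moves": "0 0 0 -0.018 0.018 -0.26 1;0 0 0 -0.018 0.018 -0.26 1;0 0 0 -0.018 0.018 -0.26 1;0 0 0 -0.018 0.018 -0.26 1;0 0 0 -0.018 0.018 -0.26 1;0 0 0 -0.018 0.018 -0.26 1;0 0 0 -0.018 0.018 -0.26 1;0 0 0 -0.018 0.018 -0.26 1;0 0 0 0 0 0 1;0 0 0 0 0 0 1"}}

```text
time_s: 21.62
ee_pos: [0.5946, -0.3477, 0.2334]
eef_rot: [-2.638, -0.314, 0.162]
contact_force: [-2.3, 5.3, 3.3]
gripper_width: 0.0203
grasp_force: 79.8
```

```bash
python3 -c "from h import *;rep()"
```

```text
tip xyz [-27.   -1.2  62.9] F jar [7.2 1.1 0.8] |F| 7.3 t 21.625 torque [ 1.55  0.39 -0.04]
```

>>> {"op": "drive_tool", "data": {"moves": "0 0 0 0 -0.5 0 1;0 0 0 0 -0.5 0 1;0 0 0 0.02 -0.32 0.3 1;0 0 0 0.02 -0.22 0.3 1;0 0 0 0.02 -0.02 0.3 1;0 0 0 0.02 -0.02 0.3 1;0 0 0 0.02 -0.02 0.3 1;0 0 0 0.02 -0.02 0.3 1;0 0 0 0.02 -0.02 0.2 1;0 0 0 0 0 0 1"}}

```text
time_s: 22.88
ee_pos: [0.5791, -0.2781, 0.2029]
eef_rot: [-2.639, -0.314, 0.162]
contact_force: [-0.6, 0.7, -1.5]
gripper_width: 0.0202
grasp_force: 78.8
```

```bash
python3 -c "from h import *;rep()"
```

```text
tip xyz [17.2 -1.  -0.7] F jar [ 0.5  0.4 -0.7] |F| 0.9 t 22.875 torque [-0.65 -0.26 -0.01]
```

>>> {"op": "drive_tool", "data": {"moves": "0 0 0 0 -0.15 0 1;0 0 0 0 -0.1 0 1;0 0 0 0 0 0 1"}}

```text
time_s: 23.25
ee_pos: [0.5779, -0.2718, 0.2073]
eef_rot: [-2.64, -0.315, 0.16]
contact_force: [-0.1, -0.2, -1.5]
gripper_width: 0.0201
grasp_force: 78.8
```

>>> {"op": "drive_tool", "data": {"moves": "0 0 0 0 -0.05 0 1;0 0 0 0 0 0 1"}}

```text
time_s: 23.5
ee_pos: [0.5774, -0.2707, 0.2076]
eef_rot: [-2.64, -0.314, 0.161]
contact_force: [0.4, -0.1, -1.1]
gripper_width: 0.0203
grasp_force: 78.8
```

>>> {"op": "drive_tool", "data": {"moves": "0 0 0 0 -0.05 0 1;0 0 0 0 0 0 1"}}

```text
time_s: 23.75
ee_pos: [0.5772, -0.2693, 0.2083]
eef_rot: [-2.64, -0.314, 0.161]
contact_force: [-0.4, 0.2, -1.4]
gripper_width: 0.0202
grasp_force: 78.8
```

```bash
python3 -c "from h import *;rep()"
```

```text
tip xyz [27.6 -1.1 -0.9] F jar [ 0.1  0.3 -0.3] |F| 0.4 t 23.75 torque [-0.58 -0.23 -0.  ]
```

>>> {"op": "drive_tool", "data": {"moves": "0 0 0 0 -0.05 0 1;0 0 0 0 0 0 1"}}

```text
time_s: 24.0
ee_pos: [0.5769, -0.2683, 0.2089]
eef_rot: [-2.64, -0.314, 0.161]
contact_force: [0.1, -0.9, -2.0]
gripper_width: 0.0205
grasp_force: 78.7
```

>>> {"op": "drive_tool", "data": {"moves": "0 0 0 0 -0.05 0 1;0 0 0 0 0 0 1"}}

```text
time_s: 24.25
ee_pos: [0.5766, -0.2675, 0.2096]
eef_rot: [-2.641, -0.314, 0.161]
contact_force: [0.9, -3.0, -2.3]
gripper_width: 0.0202
grasp_force: 78.6
```

```bash
python3 -c "from h import *;rep()"
```

```text
tip xyz [29.6 -1.  -0.8] F jar [-3.3 -0.2  0.7] |F| 3.3 t 24.25 torque [-1.65 -0.49  0.07]
```

>>> {"op": "drive_tool", "data": {"moves": "0 0 0 0 -0.05 0 1;0 0 0 0 0 0 1"}}

```text
time_s: 24.5
ee_pos: [0.5764, -0.2666, 0.2103]
eef_rot: [-2.642, -0.313, 0.16]
contact_force: [0.4, -5.1, -4.4]
gripper_width: 0.0202
grasp_force: 78.7
```

```bash
python3 -c "from h import *;rep()"
```

```text
tip xyz [30.6 -1.  -0.8] F jar [-6.   0.7 -0. ] |F| 6.0 t 24.5 torque [-2.4  -0.66  0.12]
```

>>> {"op": "drive_tool", "data": {"moves": "0 0 0 -0.018 0.018 -0.25 1;0 0 0 -0.018 0.018 -0.25 1;0 0 0 -0.018 0.018 -0.25 1;0 0 0 -0.018 0.018 -0.25 1;0 0 0 0 0 0 1"}}

```text
time_s: 25.12
ee_pos: [0.5799, -0.2822, 0.2367]
eef_rot: [-2.641, -0.313, 0.16]
contact_force: [0.9, -5.9, -3.1]
gripper_width: 0.0203
grasp_force: 78.3
```

```bash
python3 -c "from h import *;rep()"
```

```text
tip xyz [31.1 -1.2 30.1] F jar [-6.1  0.4  1.6] |F| 6.3 t 25.125 torque [-2.72 -0.63  0.17]
```

>>> {"op": "drive_tool", "data": {"moves": "0 0 0 -0.018 0.018 -0.26 1;0 0 0 -0.018 0.018 -0.26 1;0 0 0 -0.018 0.018 -0.26 1;0 0 0 -0.018 0.018 -0.26 1;0 0 0 0 0 0 1;0 0 0 0 0 0 1"}}

```text
time_s: 25.88
ee_pos: [0.5834, -0.2983, 0.2632]
eef_rot: [-2.641, -0.314, 0.159]
contact_force: [1.0, -7.4, -2.8]
gripper_width: 0.0201
grasp_force: 78.4
```

```bash
python3 -c "from h import *;rep()"
```

```text
tip xyz [31.3 -1.1 61.4] F jar [-7.1  0.6  2.6] |F| 7.6 t 25.875 torque [-2.72 -0.67  0.15]
```

>>> {"op": "drive_tool", "data": {"moves": "0 0 0 0.018 -0.018 0.26 1;0 0 0 0.018 -0.018 0.26 1;0 0 0 0.018 -0.018 0.26 1;0 0 0 0.018 -0.018 0.26 1;0 0 0 0.018 -0.018 0.26 1;0 0 0 0.018 -0.018 0.26 1;0 0 0 0.018 -0.018 0.26 1;0 0 0 0.017 -0.017 0.24 1;0 0 0 0 0 0 1;0 0 0 0 0 0 1"}}

```text
time_s: 27.12
ee_pos: [0.5767, -0.2663, 0.2106]
eef_rot: [-2.641, -0.313, 0.159]
contact_force: [2.4, -6.9, -2.7]
gripper_width: 0.0203
grasp_force: 79.0
```

```bash
python3 -c "from h import *;rep()"
```

```text
tip xyz [31.1 -1.6 -0.6] F jar [-7.  -0.9  2.6] |F| 7.5 t 27.125 torque [-2.67 -0.74  0.12]
```

>>> {"op": "drive_tool", "data": {"moves": "0 0 0 -0.018 0.018 -0.26 1;0 0 0 -0.018 0.018 -0.26 1;0 0 0 -0.018 0.018 -0.26 1;0 0 0 -0.018 0.018 -0.26 1;0 0 0 -0.018 0.018 -0.26 1;0 0 0 -0.018 0.018 -0.26 1;0 0 0 -0.018 0.018 -0.26 1;0 0 0 -0.018 0.018 -0.26 1;0 0 0 0 0 0 1;0 0 0 0 0 0 1"}}

```text
time_s: 28.38
ee_pos: [0.5835, -0.2987, 0.2639]
eef_rot: [-2.641, -0.314, 0.159]
contact_force: [1.2, -6.4, -4.2]
gripper_width: 0.0204
grasp_force: 78.4
```

```bash
python3 -c "from h import *;rep()"
```

```text
tip xyz [31.3 -1.2 62.1] F jar [-7.2  0.2  0.9] |F| 7.2 t 28.375 torque [-2.74 -0.65  0.09]
```

>>> {"op": "drive_tool", "data": {"moves": "0 0 0 0 0.45 0 1;0 0 0 0 0.45 0 1;0 0 0 -0.02 0.02 -0.3 1;0 0 0 -0.05 0.05 -0.7 1;0 0 0 -0.05 0.05 -0.7 1;0 0 0 -0.05 0.05 -0.7 1;0 0 0 -0.05 0.05 -0.7 1;0 0 0 -0.04 0.04 -0.6 1;0 0 0 -0.06 -0.47 -0.88 1;0 0 0 -0.06 -0.47 -0.88 1;0 0 0 0 0 0 1"}}

```text
time_s: 29.75
ee_pos: [0.6015, -0.3789, 0.4079]
eef_rot: [-2.642, -0.316, 0.156]
contact_force: [-0.3, 0.0, -1.1]
gripper_width: 0.0202
grasp_force: 79.1
```

```bash
python3 - <<'E'
from h import *
rep()
E
```

```text
tip xyz [ 37.7  -1.7 227.8] F jar [ 0.1  0.3 -0. ] |F| 0.3 t 29.75 torque [-0.59 -0.26 -0.01]
```

```bash
python3 - <<'E'
from h import *
plan([.597,.1387,.42]); M=R.from_rotvec([-2.848,-.349,.322]).as_matrix(); plan([.597,.1387,.42],M); print(M.T@[0,0,1])
a=cv2.imread("pics/top0.png")
def rim(im):
    g=cv2.GaussianBlur(cv2.cvtColor(im,cv2.COLOR_BGR2HSV),(3,3),0)[150:210,195:255]; m=cv2.inRange(g,(0,0,40),(180,85,255))
    k=max(cv2.findContours(m,0,1)[0],key=cv2.contourArea);return cv2.boundingRect(k),cv2.contourArea(k)
b=snapshot("top")[...,::-1].copy();cv2.imwrite("pics/top2.png",b);print(rim(a),rim(b))
E
```

```text
turn units [-0. -0.  0.] shift units after turn [  4.125 -15.093   7.285]
turn units [-2.363 -1.481  0.368] shift units after turn [  4.317 -16.345   3.479]
[-0.18606507 -0.27464773 -0.94337077]
((14, 16, 31, 29), 617.0) ((14, 16, 31, 29), 645.0)
```

>>> {"op": "drive_tool", "data": {"moves": "0 0 0 0.258 -0.943 0.455 1;0 0 0 0.258 -0.943 0.455 1;0 0 0 0.258 -0.943 0.455 1;0 0 0 0.258 -0.943 0.455 1;0 0 0 0.258 -0.943 0.455 1;0 0 0 0.258 -0.943 0.455 1;0 0 0 0.258 -0.943 0.455 1;0 0 0 0.258 -0.943 0.455 1;0 0 0 0.258 -0.943 0.455 1;0 0 0 0.258 -0.943 0.455 1;0 0 0 0.258 -0.943 0.455 1;0 0 0 0.258 -0.943 0.455 1"}}

```text
time_s: 31.3
ee_pos: [0.5975, 0.0112, 0.4145]
eef_rot: [-2.639, -0.314, 0.162]
contact_force: [0.6, 1.2, -1.4]
gripper_width: 0.0204
grasp_force: 79.1
```

>>> {"op": "drive_tool", "data": {"moves": "0 0 0 0.258 -0.943 0.455 1;0 0 0 0.258 -0.943 0.455 1;0 0 0 0.258 -0.943 0.455 1;0 0 0 0.258 -0.943 0.455 1;-0.788 -0.494 0.123 0 0 0 1;-0.788 -0.494 0.123 0 0 0 1;-0.788 -0.494 0.123 0 0 0 1;0 0 0 0 0 0 1;0 0 0 0 0 0 1"}}

```text
time_s: 32.42
ee_pos: [0.5965, 0.1386, 0.4176]
eef_rot: [-2.844, -0.347, 0.327]
contact_force: [0.1, -0.4, -1.9]
gripper_width: 0.0202
grasp_force: 79.1
```

```bash
python3 - <<'E'
from h import *
M=R.from_rotvec([-2.848,-.349,.322]).as_matrix(); plan([.5967,.1385,.260],M)
plan([.5992,.1369,.153],M)
s=state();print("tip",s["ee_pos"]+R.from_rotvec(s["eef_rot"]).apply(TIP-[-0,0,.0043]))
im=snapshot("wrist");cv2.imwrite("pics/w5.png",im[90:330,160:480,::-1])
print(P("wrist",[.5755,.175,.112]))
E
```

```text
turn units [-0.043  0.035 -0.011] shift units after turn [0.982 1.448 4.953]
turn units [-0.043  0.035 -0.011] shift units after turn [1.71  2.494 8.286]
tip [0.56637206 0.18409215 0.27961411]
[348.48467225 125.6812949 ]
```

View pics/w5.png

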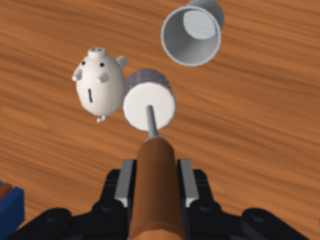

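Wrist view: the vase rim is at full-frame (351,126), within 3 px of my prediction, and the brush is still held straight. I descend as the reverse of the lift.

>>> {"op": "drive_tool", "data": {"moves": "0 0 0 0.171 0.25 0.82 1;0 0 0 0.171 0.25 0.82 1;0 0 0 0.171 0.25 0.82 1;0 0 0 0.171 0.25 0.82 1;0 0 0 0.171 0.25 0.82 1;0 0 0 0.171 0.25 0.82 1;0 0 0 0 0 0 1"}}

```text
time_s: 33.35
ee_pos: [0.5973, 0.1361, 0.259]
eef_rot: [-2.845, -0.344, 0.332]
contact_force: [0.2, 0.0, -1.9]
gripper_width: 0.0203
grasp_force: 79.1
```

>>> {"op": "drive_tool", "data": {"moves": "0 0 0 0.09 0.13 0.47 1;0 0 0 0.09 0.13 0.47 1;0 0 0 0 0 0 1"}}

```text
time_s: 33.72
ee_pos: [0.5972, 0.1376, 0.2297]
eef_rot: [-2.845, -0.348, 0.33]
contact_force: [0.4, 0.0, -1.5]
gripper_width: 0.0201
grasp_force: 79.1
```

>>> {"op": "drive_tool", "data": {"moves": "0 0 0 0.09 0.13 0.47 1;0 0 0 0.09 0.13 0.47 1;0 0 0 0 0 0 1"}}

```text
time_s: 34.1
ee_pos: [0.5975, 0.1378, 0.1999]
eef_rot: [-2.846, -0.347, 0.328]
contact_force: [1.9, -2.4, -0.5]
gripper_width: 0.0201
grasp_force: 79.1
```

>>> {"op": "drive_tool", "data": {"moves": "0 0 0 0.12 0.19 0.3 1;0 0 0 0.09 0.13 0.3 1;0 0 0 0 0 0 1"}}

```text
time_s: 34.48
ee_pos: [0.5999, 0.1353, 0.1791]
eef_rot: [-2.844, -0.348, 0.331]
contact_force: [-2.2, 2.3, -1.7]
gripper_width: 0.0202
grasp_force: 79.4
```

>>> {"op": "drive_tool", "data": {"moves": "0 0 0 0.07 0.1 0.28 1;0 0 0 0.05 0.07 0.2 1;0 0 0 0 0 0 1"}}

```text
time_s: 34.85
ee_pos: [0.6013, 0.1341, 0.1637]
eef_rot: [-2.846, -0.348, 0.329]
contact_force: [-1.1, 3.4, -3.0]
gripper_width: 0.02
grasp_force: 79.4
```

>>> {"op": "drive_tool", "data": {"moves": "0 0 0 0.016 0 0.2 1;0 0 0 0.016 0 0.16 1;0 0 0 0 0 0 1"}}

```text
time_s: 35.22
ee_pos: [0.6005, 0.1362, 0.154]
eef_rot: [-2.847, -0.347, 0.326]
contact_force: [-0.0, -1.7, -0.0]
gripper_width: 0.0206
grasp_force: 79.5
```

>>> {"op": "drive_tool", "data": {"moves": "0 0 0 0 0 0.06 1;0 0 0 0 0 0 1;0 0 0 0 0 0 0.6;0 0 0 0 0 0 0.4;0 0 0 0 0 0 0;0 0 0 0 0 0 0;0 0 0 0 0 0 0;0 0 0 0 0 0 0"}}

```text
time_s: 36.22
ee_pos: [0.5995, 0.1372, 0.1525]
eef_rot: [-2.846, -0.348, 0.327]
contact_force: [0.2, -0.5, 0.2]
gripper_width: 0.0856
grasp_force: 0.0
```

>>> {"op": "drive_tool", "data": {"moves": "0 0 0 0 0 -0.3 0;0 0 0 0 0 -0.6 0;0 0 0 0 0 -0.8 0;0 0 0 0 0 -0.8 0;0 0 0 0 0 -0.8 0;0 0 0 0 0 -0.8 0;0 0 0 0 0 -0.5 0;0 0 0 0 0 0 0;0 0 0 0 0 0 0"}}

```text
time_s: 37.35
ee_pos: [0.6335, 0.1066, 0.2818]
eef_rot: [-2.845, -0.348, 0.329]
contact_force: [-0.0, -0.9, -0.2]
gripper_width: 0.0856
grasp_force: 0.0
```

```bash
python3 - <<'E'
from h import *
print(state()["time_s"],state()["contact_force"])
im=snapshot("wrist");cv2.imwrite("pics/w6.png",im[...,::-1]); hsv=cv2.cvtColor(im,cv2.COLOR_RGB2HSV)
# vase rim: grey blob; handle end vs first wrist picture
for f in("pics/w1.png","pics/w6.png"):
    a=cv2.imread(f)[110:250,240:360]; h=cv2.cvtColor(a,cv2.COLOR_BGR2HSV)
    m=cv2.inRange(h,(0,0,30),(180,70,255));k=max(cv2.findContours(m,0,1)[0],key=cv2.contourArea);print(f,"vase",cv2.boundingRect(k))
    m=cv2.inRange(h,(0,100,20),(20,255,105));m=cv2.morphologyEx(m,cv2.MORPH_OPEN,np.ones((5,5)));ks=[c for c in cv2.findContours(m,0,1)[0] if cv2.contourArea(c)>60];print("handle shade",[(cv2.boundingRect(c),cv2.contourArea(c)) for c in ks])
for n in("top","scene"):
    b=snapshot(n)[...,::-1]; cv2.imwrite(f"pics/{n}9.png",b)
    a=cv2.imread(f"pics/{n}0.png").astype(int); d=np.abs(a-b).max(2)>45
    for nm,p in(("vase/brush",[.58,.165,.13]),("piggy",[.41,.31,.05]),("lid",[.73,.02,.01]),("jar",[.56,-.22,.1])):
        x,y=P(n,p).astype(int); print(n,nm,(x,y),d[y-22:y+22,x-22:x+22].sum())
E
```

```text
37.35 [-0.01670715 -0.87942371 -0.23242639]
pics/w1.png vase (14, 16, 88, 93)
handle shade [((69, 66, 19, 29), 379.5)]
pics/w6.png vase (18, 14, 87, 92)
handle shade [((73, 64, 19, 27), 370.5)]
top vase/brush (np.int64(224), np.int64(176)) 518
top piggy (np.int64(183), np.int64(232)) 0
top lid (np.int64(274), np.int64(137)) 964
top jar (np.int64(348), np.int64(182)) 0
scene vase/brush (np.int64(389), np.int64(243)) 18
scene piggy (np.int64(451), np.int64(249)) 0
scene lid (np.int64(317), np.int64(286)) 0
scene jar (np.int64(283), np.int64(206)) 0
```

```bash
python3 -c "
from bench import *
print(finish_job())"
```

```text
the job is handed in; nothing more can be done
None
```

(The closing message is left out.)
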